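Open the vial store at the tagged compartment and pin its cover

ROBOT

A 7-joint arm with a two-finger parallel gripper is mounted at the origin on the work surface. World frame = base frame: x ahead of the robot, y to its left, z up, the work surface at z = 0. Lengths are in m, angles in rad, forces in N, time in s.
With the tool pointing down it reaches from about 0.4 to 0.85 m from the base axis. Payload 4.5 kg.
Tool frame: the origin (TCP) lies at the very end of the fingers, on their centre line; the grasp point (between the pads) lies 19 mm behind it; z points along the fingers, x is the direction in which the jaws open and shut, and the axes are right-handed (so a half turn about z gives the same grasp; the last joint's range is limited). The gripper opens to 88 mm and grips with 3 to 60 N. Pads are 18 mm wide; open, the fingers measure 123 mm over their backs; the gripper's body (75 mm by 187 mm) begins 45 mm behind the grasp point.
Start: joints at [1.285, 0.689, -0.195, 1.565, 0.157, 0.902, -0.215], TCP at [0.197, -0.593, 0.239] pointing down, gripper open.
Joint ranges: [-3.01, 3.01], [-0.46, 2.08], [-1.47, 1.51], [0.13, 2.56], [-1, 4.14], [0.04, 2.09], [-2.66, 2.66]. Speed limits (rad/s): [2.57, 2.57, 3.14, 3.14, 3.14, 3.14, 3.14].

INTERFACE

Orientations are given as a unit quaternion [x, y, z, w].
In Python, from plant import * gives the robot as it stands.
- The arm moves only by the tool apply_moves, never from a script. Its argument "series" is a list of rows, each an object of numbers: "x", "y", "z": the shift along the tool's x, y, z in units of 80 cm (1.0 is 80 cm); "wx", "wy", "wz": the turn, a rotation vector about the tool's x, y, z in units of pi rad (1.0 is pi rad); "fingers": the opening, from -1 (shut) to 1 (fully open), so that 0 is half open. In form: [{"x": .., "y": .., "z": .., "wx": .., "wy": .., "wz": .., "fingers": ..}, ...]. A call has 1 to 8 rows; each row shifts and turns the pose as measured when the row begins, along the tool's axes as they then stand; what a row does not reach is not made up. A row lasts 1/8 s, in which the tool goes at most 62.5 mm and 10.7 degrees, less where a joint would pass 70% of its speed; a pose out of reach is approached as far as the arm can. A call with a number of a shift or a turn outside -1 to 1 is refused whole. A call with a gripper value outside its range is refused whole. The fingers move at their own pace and stop on an object; "force" is the grip in N (left out, the last holds). Time passes only in rows, so rows that do not move let the fingers close. It gives the time, the measured TCP pose, the force and the opening at its end, in the units of the state.
- get_state(): the state, without advancing time (a new reading comes with each control period).
- snapshot(name): name is "scene" or "top" or "wrist"; returns (picture, depth): 400x640x3 uint8, red, green, blue; 400x640 float32, m along the optical axis (not along the pixel's ray), 0 where there is no reading.
- camera_model(name): a dict with "camera_matrix" (3x3 intrinsics, pixels), "world_from_camera" (4x4, takes a point from camera to world coordinates). Camera axes: x right, y up, looking along -z (the intrinsics and any distortion apply to the point x, -y, -z); pixel columns grow to the right and rows downward; lengths in m; the calibration is good to about 2 mm. A picture is of the moment at which its call begins: read the wrist's pose just before it. camera_model takes no time and is no camera call; for the wrist camera it gives the pose at the moment of the call.
- finish_job(): hands the job in, once; it reports no verdict.
The state is a dict: "clock": time; "q": joint angles; "qd": joint speeds; "joint_torque": joint torques, N m; "tool_pos": TCP position; "eef_rot": TCP orientation; "contact_force": force on the tool from outside, world axes, zero at the start; "moment": the same for the moment, N m; "opening": opening from 0.0 (shut) to 1.0 (fully open).
Only numpy, scipy, OpenCV 4.12 (cv2) and the standard library are available. Lean on these libraries where they do the work, as an engineer would, in place of code of your own. Each camera call takes 0.05 s, during which the arm holds its last target. There are 200 camera calls.

TASK

Turn the white cover of the round vial store by its bar knob until the cover's window and ear stand over the compartment whose ear carries the large round disc (not a small stud). Then take the tapered steel pin from its stand and push it point down through the cover's ear and the store's ear below, fully home on its collar so that it draws the two holes into line, and let go. Leave the glassware and jars on the bench where they are.

Things in the scene. Friction and masses are not known exactly. Their poses are not given: they have to be found in the camera images.
- drum: Vial store: steel drum fixed to the bench, 132 mm across, 67 mm high; origin on its axis at bench level. Three compartments, each with a flat ear 30 mm wide reaching 120 mm from the axis, 58 to 68 mm above the bench, free beneath, with a 14 mm through hole 82 mm from the axis and a disc or stud at its outer end. Ears: along its x axis (0), at +120 degrees (1), +240 degrees (2).
- drum_hole0 (a point): Centre of the hole in ear 0, at the ear's upper face (68 mm above the bench).
- drum_hole1 (a point): Centre of the hole in ear 1, at the ear's upper face.
- drum_hole2 (a point): Centre of the hole in ear 2, at the ear's upper face; this ear always has a stud, never the disc.
- tag_disc: Large flat round steel disc, 32 mm in diameter, 4 mm thick, fixed on the outer end of ear 0 or ear 1, 30 mm farther out than that ear's hole: it marks the compartment to open. Origin at the centre of its underside.
- tag_stud: Small steel stud, 12 mm in diameter, 8 mm high, fixed on the outer end of the other of ears 0 and 1. Origin at the centre of its underside. (Ear 2 has a stud like it.)
- cover (a joint): Angle of the cover on the drum in rad, positive anticlockwise seen from above: 0 puts the cover's ear over ear 0, 2.094 over ear 1. Starts between those two, about 0.75 to 1.35 rad from either. Turns with light constant friction (about 0.06 N m) and stays where it is left; stops at -2.4 and 4.5.
- cover_hole (a point): Centre of the 14 mm through hole in the cover's ear (white, 30 mm wide, 7 mm thick, reaching 94 mm from the axis), at its upper face, 76 mm above the bench, 82 mm from the axis. The window, a sector about 96 degrees wide, lies in the same direction from the axis.
- cover_knob (a point): Top centre of the black bar knob on the drum's axis, 114 mm above the bench. Its x axis points to the cover's ear. The bar is 14 mm thick (along x), 50 mm long (along y, square to the ear's direction), 29 mm high above a hub 32 mm across; the cover around it lies 75 mm above the bench. It is gripped from above across its thickness.
- pin: Loose tapered steel pin, 70 g or so, upright in the stand. Origin at the centre of its point, z towards its head. From the point up: taper from 5 to 12 mm diameter over 30 mm; shank 12 mm to 50 mm; collar 22 mm in diameter from 50 to 55 mm; round grip 16 mm in diameter from 55 to 91 mm. Home, the collar rests on the cover's ear.
- pin_collar (a point): On the pin's axis at the underside of its collar, 50 mm above the point.
- stand: Grey plastic block fixed to the bench, 64 x 64 mm on a foot of 84 x 84 mm, 60 mm high, with one upright hole of 14 mm in which the pin hangs by its collar. Origin at the centre of its underside.
- flask: Glass flask with a long thin neck, 84 mm wide, 167 mm high; origin under its centre. Not to be disturbed.
- beaker: Small glass beaker, 64 mm wide, 75 mm high; origin under its centre. Not to be disturbed.
- bottle: Amber glass bottle, 56 mm wide, about 110 mm high; origin under its centre. Not to be disturbed.
- dish: Shallow glass dish, 90 mm wide, 16 mm high; origin under its centre. Not to be disturbed.
- weighing_jar: Small glass jar, 44 mm wide, 45 mm high; origin under its centre. Not to be disturbed.

How it is judged:
On the way, in this order (a step that is already met when the one before it is completed fails the run):
1. the cover's ear stands over the ear with the disc, holes within 6 mm (((horizontal distance between tag_disc and drum_hole0 below 0.045 m and horizontal distance between cover_hole and drum_hole0 below 0.006 m) or (horizontal distance between tag_disc and drum_hole1 below 0.045 m and horizontal distance between cover_hole and drum_hole1 below 0.006 m))), for 0.2 s.
2. the pin is home through both ears (((horizontal distance between tag_disc and drum_hole0 below 0.045 m and horizontal distance between cover_hole and drum_hole0 below 0.003 m) or (horizontal distance between tag_disc and drum_hole1 below 0.045 m and horizontal distance between cover_hole and drum_hole1 below 0.003 m)) and z of pin_collar in the frame of cover_hole between -0.004 and 0.003 m and horizontal distance between pin_collar and cover_hole below 0.003 m and angle between pin's own z axis and vertical below 0.1 rad), for 0.2 s.
At the end, for the whole second after the job is handed in: The hole of the cover's ear is within 3 mm of the hole of the ear that carries the disc; the pin stands upright (within 0.1 rad) through both, its collar within 3 mm of the cover's ear and of the hole's centre; the pin and cover are at rest (all of step 2 and linear speed of pin below 0.02 m/s and velocity of joint cover below 0.05 rad/s); the robot touches nothing.
It fails at once if the flask is moved more than 40 mm or tipped over (distance of flask from where it was at the start of the episode above 0.04 m or angle between flask's own z axis and vertical above 0.5 rad).
It fails at once if the beaker is moved more than 40 mm or tipped over (distance of beaker from where it was at the start of the episode above 0.04 m or angle between beaker's own z axis and vertical above 0.5 rad).
It fails at once if the bottle is moved more than 40 mm or tipped over (distance of bottle from where it was at the start of the episode above 0.04 m or angle between bottle's own z axis and vertical above 0.5 rad).
It fails at once if the dish is moved more than 40 mm or tipped over (distance of dish from where it was at the start of the episode above 0.04 m or angle between dish's own z axis and vertical above 0.5 rad).
It fails at once if the weighing jar is moved more than 40 mm or tipped over (distance of weighing_jar from where it was at the start of the episode above 0.04 m or angle between weighing_jar's own z axis and vertical above 0.5 rad).
It also fails if it takes over 51 s, if anything falls off the work surface, if the arm or the gripper's body presses on something with over 40 N, if the wrist force passes 120 N, or if a joint passes its speed limit or range.

## Working session

There is one attempt and no reset: what is moved stays moved. The work goes in short steps, Python scripts to look and compute and a tool call to move; the robot and the scene stay as the last step left them, time stands still between calls to the robot, and variables do not carry over. Pictures are saved under pics/ and viewed, about 8 in all and at most 12, crops included, and the job is handed in when it is done.

Besides the shell and the picture viewer there is one more tool, called after "Request:" as a command line: name --argument value ..., lists and objects as JSON in quotes. apply_moves: Moves the arm, as the interface text tells. Its arguments: {"type":"object","properties":{"series":{"type":"array","items":{"type":"object","properties":{"x":{"type":"number"},"y":{"type":"number"},"z":{"type":"number"},"wx":{"type":"number"},"wy":{"type":"number"},"wz":{"type":"number"},"fingers":{"type":"number"}}}},"force":{"type":"number"}},"required":["series"]}

```bash
mkdir -p pics; cat > h.py <<'E'
from plant import *
import numpy as np, cv2
from scipy.spatial.transform import Rotation as R
def cloud(name):
    M=camera_model(name); p,d=snapshot(name)
    K=np.array(M["camera_matrix"]);T=np.array(M["world_from_camera"])
    v,u=np.mgrid[0:400,0:640]
    X=np.stack([(u-K[0,2])/K[0,0]*d,-(v-K[1,2])/K[1,1]*d,-d],-1)
    W=X@T[:3,:3].T+T[:3,3]; W[d==0]=np.nan
    return p,d,W
def save(n,p,s=1):
    cv2.imwrite(f"pics/{n}.png",cv2.resize(p[...,::-1],None,fx=s,fy=s))
E
python3 - <<'E'
from h import *
s=get_state();print(s)
p,d,W=cloud("top");np.savez("top.npz",p=p,W=W);save("top",p)
p2,d,W2=cloud("scene");np.savez("scene.npz",p=p2,W=W2);save("scene",p2)
M=camera_model("top");print(M);print(np.nanmin(W,(0,1)),np.nanmax(W,(0,1)))
print(camera_model("wrist"))
E
```

```text
{'clock': 0.0, 'q': array([ 1.28480926,  0.68999269, -0.19451452,  1.56633687,  0.15731128,
        0.90252086, -0.2150982 ]), 'qd': array([-8.35684323e-05, -8.98439256e-04, -6.95550679e-04, -1.28717637e-03,
       -1.54290824e-03, -1.20828710e-03,  9.18122363e-05]), 'joint_torque': array([ 4.11385063e-04, -5.27562833e+01, -1.26629680e+00, -1.53429419e+01,
       -5.25323243e-02,  6.61979182e-03,  1.84155379e-04]), 'tool_pos': array([ 0.19622604, -0.59272507,  0.23790654]), 'eef_rot': array([ 8.10694553e-01, -5.85468592e-01, -7.96143645e-04, -4.85059186e-04]), 'contact_force': array([-0.35317044,  0.26536314,  0.41292735]), 'moment': array([0.02756846, 0.00743877, 0.00493518]), 'opening': 1.0015638668038083}
{'camera_matrix': array([[478.10543203,   0.        , 318.55293241],
       [  0.        , 478.10543203, 194.65747866],
       [  0.        ,   0.        ,   1.        ]]), 'world_from_camera': array([[ 0.01518532,  0.99692827, -0.07683376,  0.47305297],
       [-0.99987295,  0.01551269,  0.00366578,  0.04202477],
       [ 0.00484641,  0.07676833,  0.99703718,  1.18350641],
       [ 0.        ,  0.        ,  0.        ,  1.        ]])}
[ 0.05962742 -1.30554435 -0.76989505] [1.4674044  1.38060052 0.34825737]
{'camera_matrix': array([[343.06662935,   0.        , 322.8159962 ],
       [  0.        , 343.06662935, 198.76631684],
       [  0.        ,   0.        ,   1.        ]]), 'world_from_camera': array([[ 0.31635817,  0.90920789,  0.27066312,  0.26481267],
       [-0.94863848,  0.30368731,  0.0886513 , -0.56926973],
       [-0.0015945 , -0.28480701,  0.95858355,  0.38395924],
       [ 0.        ,  0.        ,  0.        ,  1.        ]])}
```

View pics/top.png

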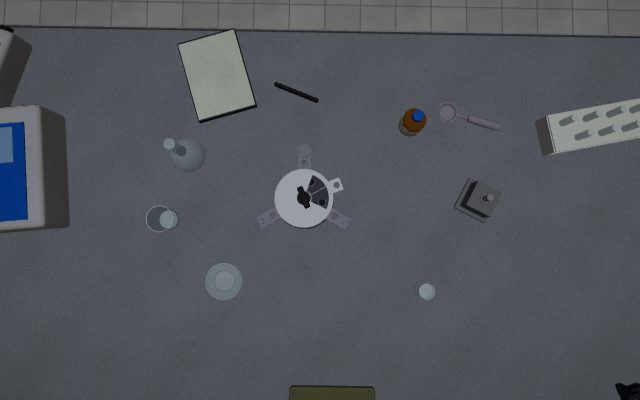

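View pics/scene.png

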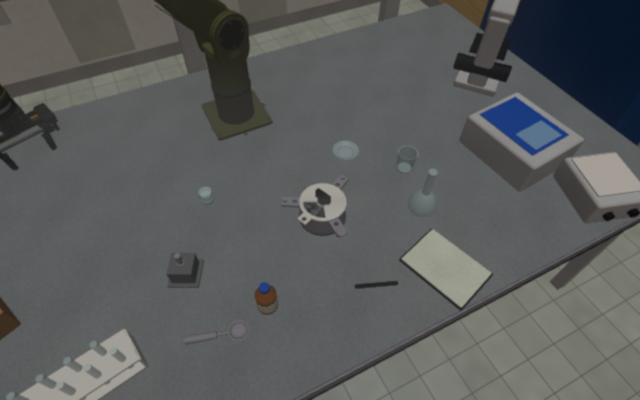

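The top view shows the drum at (304,198), and its ears at (305,155), (265,218) and (342,218). The cover ear is at (337,185). The pin stand is at (480,198). I'll measure these next.

```bash
python3 - <<'E'
from h import *
z=np.load("top.npz");p,W=z["p"],z["W"]
c1=cv2.resize(p[135:240,245:365],None,fx=4,fy=4,interpolation=cv2.INTER_CUBIC)
c2=cv2.resize(p[165:235,440:515],None,fx=4,fy=4,interpolation=cv2.INTER_CUBIC)
o=np.zeros((420,800,3),np.uint8);o[:420,:480]=c1;o[:280,490:790]=c2
save("crop",cv2.convertScaleAbs(o,alpha=1.6))
H=W[...,2]
sub=(slice(135,240),slice(245,365))
Z=H[sub];P=W[sub];rgb=p[sub].astype(int)
m=(Z>.06)&(Z<.085)&(rgb.min(-1)>120)
print(m.sum(),np.nanmedian(Z[m]))
# knob
k=(Z>.105)&(Z<.125);q=P[k];print("knob",k.sum(),q.mean(0),np.median(q[:,2]))
c,sz,a=cv2.minAreaRect(q[:,:2].astype(np.float32));print(c,sz,a)
# cover circle
cm=(m).astype(np.uint8);cn=max(cv2.findContours(cm,0,1)[0],key=cv2.contourArea)[:,0]
xy=P[cn[:,1],cn[:,0],:2];
from scipy.optimize import least_squares
ctr=np.array(c)
r=np.hypot(*(xy-ctr).T);xx=xy[r<.072]
s=least_squares(lambda t:np.hypot(xx[:,0]-t[0],xx[:,1]-t[1])-t[2],[*c,.066],loss="soft_l1",f_scale=.002);print("circle",s.x)
C=s.x[:2]
# angular histograms for radii
A=np.degrees(np.arctan2(P[...,1]-C[1],P[...,0]-C[0]));Rr=np.hypot(P[...,0]-C[0],P[...,1]-C[1])
e=(Rr>.074)&(Rr<.135)&(Z>.05)&(Z<.085)
for lo in range(-180,180,10):
    g=e&(A>=lo)&(A<lo+10)
    if g.any():print(lo,g.sum(),round(A[g].mean(),1),Rr[g].max().round(3),np.median(Z[g]).round(4),rgb[g].mean().round())
# pin
sub=(slice(165,235),slice(440,515));Z=W[...,2][sub];P=W[sub]
for lo,hi in[(.085,.11),(.061,.08),(.05,.065)]:
    g=(Z>lo)&(Z<hi)
    if g.any():print(lo,g.sum(),P[g].mean(0),P[g].min(0),P[g].max(0),cv2.minAreaRect(P[g][:,:2].astype(np.float32)))
E
```

```text
2082 0.07515443179856085
knob 136 [0.55059111 0.07302644 0.11382176] 0.11376925510486446
(0.5511856079101562, 0.07329118251800537) (0.04934132471680641, 0.01377189438790083) 22.744312286376953
circle [0.55122357 0.07299653 0.06702692]
-140 5 -130.7 0.082 0.0701 96.0
-130 116 -124.8 0.12 0.0681 100.0
-120 109 -115.4 0.12 0.0685 100.0
-110 2 -109.6 0.081 0.0672 97.0
-80 39 -74.5 0.095 0.0755 149.0
-70 35 -63.9 0.095 0.0757 144.0
-60 15 -58.4 0.093 0.0756 150.0
-20 2 -10.5 0.078 0.0725 104.0
-10 122 -4.6 0.127 0.0704 99.0
0 132 4.4 0.127 0.0703 98.0
10 3 10.5 0.08 0.0683 99.0
100 4 109.5 0.082 0.0674 98.0
110 116 115.2 0.12 0.0681 100.0
120 116 124.7 0.12 0.0679 99.0
130 3 130.5 0.082 0.069 87.0
0.085 54 [ 0.55710405 -0.34994065  0.09832585] [ 0.55040718 -0.35909145  0.08610382] [ 0.56437029 -0.34318045  0.10635433] ((0.5573264956474304, -0.3504536747932434), (0.015047849155962467, 0.01471730973571539), 44.06116485595703)
0.061 281 [ 0.55673058 -0.34983133  0.06322137] [ 0.52001729 -0.39014918  0.06104615] [ 0.59768975 -0.30881386  0.07953368] ((0.5572914481163025, -0.35058078169822693), (0.06431977450847626, 0.0639718770980835), 64.17219543457031)
0.05 687 [ 0.55667781 -0.34976523  0.05996805] [ 0.51554267 -0.39470919  0.05006298] [ 0.59810251 -0.30881386  0.06498443] ((0.5568003058433533, -0.35184529423713684), (0.06641197204589844, 0.06541979312896729), 63.446292877197266)
```

View pics/crop.png

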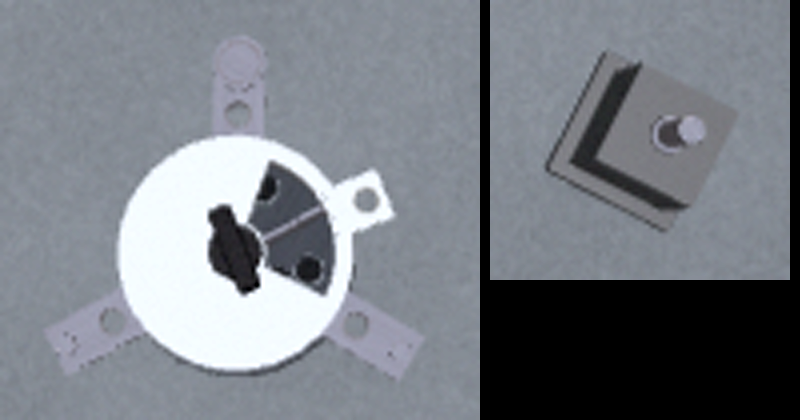

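The disc is on the ear pointing along world +x, at about 0°, which makes it ear 1. The cover ear is at about −67.2°, so it has to turn about +67°. The pin is at (0.557,−0.350). I'm moving to a point above the knob.

```bash
cat > go.py <<'E'
import sys
from h import *
# args: x y z yaw(deg of tool x axis) ; prints the remaining shift/turn in the move units
def go(x,y,z,yaw):
    s=get_state();T=R.from_quat(s["eef_rot"]);t=np.radians(yaw)
    G=R.from_matrix(np.array([[np.cos(t),np.sin(t),0],[np.sin(t),-np.cos(t),0],[0,0,-1]]))
    d=T.inv().apply(np.array([x,y,z])-s["tool_pos"])
    w=(T.inv()*G).as_rotvec()
    e=T.as_matrix()[:,0]
    print("clock",round(s["clock"],2),"pos",s["tool_pos"].round(4),"yaw",np.degrees(np.arctan2(e[1],e[0])).round(2),"q",s["q"].round(2),"F",s["contact_force"].round(1),"open",round(s["opening"],3))
    print("shift",(d/.8).round(4),"turn",(w/np.pi).round(4),"rows",max(np.linalg.norm(d)/.0625,np.linalg.norm(np.degrees(w))/10.7).round(1))
if __name__=="__main__": go(*map(float,sys.argv[1:]))
E
```

Request:
apply_moves --series '[{"x": -0.05,"y": -0.052},{"x": -0.05,"y": -0.052},{"x": -0.05,"y": -0.052},{"x": -0.05,"y": -0.052},{"x": -0.05,"y": -0.052},{"x": -0.05,"y": -0.052},{"x": -0.05,"y": -0.052},{"x": -0.05,"y": -0.052}]'

```text
schema error: expected keys x, y, z, wx, wy, wz, fingers
```

```bash
python3 go.py .551 .073 .2 -67.2
```

```text
clock 0.1 pos [ 0.1963 -0.5928  0.238 ] yaw -71.67 q [ 1.28  0.69 -0.19  1.57  0.16  0.9  -0.22] F [ 0.  -1.   0.2] open 0.999
shift [-0.6505 -0.6826  0.0485] turn [ 0.      0.0005 -0.0248] rows 12.1
```

Request:
apply_moves --series '[{"x": -0.05,"y": -0.052,"z": 0,"wx": 0,"wy": 0,"wz": 0,"fingers": 1},{"x": -0.05,"y": -0.052,"z": 0,"wx": 0,"wy": 0,"wz": 0,"fingers": 1},{"x": -0.05,"y": -0.052,"z": 0,"wx": 0,"wy": 0,"wz": 0,"fingers": 1},{"x": -0.05,"y": -0.052,"z": 0,"wx": 0,"wy": 0,"wz": 0,"fingers": 1},{"x": -0.05,"y": -0.052,"z": 0,"wx": 0,"wy": 0,"wz": 0,"fingers": 1},{"x": -0.05,"y": -0.052,"z": 0,"wx": 0,"wy": 0,"wz": 0,"fingers": 1},{"x": -0.05,"y": -0.052,"z": 0,"wx": 0,"wy": 0,"wz": 0,"fingers": 1},{"x": -0.05,"y": -0.052,"z": 0,"wx": 0,"wy": 0,"wz": 0,"fingers": 1}]'

```text
clock: 1.1
tool_pos: [0.4161, -0.1774, 0.2355]
eef_rot: [0.807, -0.59, -0.001, 0.0]
contact_force: [0.9, -1.0, 0.1]
opening: 1.001
```

```bash
python3 go.py .551 .073 .2 -67.2
```

```text
clock 1.1 pos [ 0.4161 -0.1774  0.2355] yaw -72.31 q [ 0.4   0.48 -0.15  2.07  0.12  0.6  -1.09] F [ 0.9 -1.   0.1] open 1.001
shift [-0.2469 -0.2557  0.0444] turn [ 0.0004  0.0004 -0.0284] rows 4.6
```

Request:
apply_moves --series '[{"x": -0.05,"y": -0.052,"z": 0.009,"wx": 0,"wy": 0,"wz": -0.006,"fingers": 1},{"x": -0.05,"y": -0.052,"z": 0.009,"wx": 0,"wy": 0,"wz": -0.006,"fingers": 1},{"x": -0.05,"y": -0.052,"z": 0.009,"wx": 0,"wy": 0,"wz": -0.006,"fingers": 1},{"x": -0.05,"y": -0.052,"z": 0.009,"wx": 0,"wy": 0,"wz": -0.006,"fingers": 1},{"x": -0.04,"y": -0.04,"z": 0.009,"wx": 0,"wy": 0,"wz": -0.004,"fingers": 1},{"x": 0,"y": 0,"z": 0,"wx": 0,"wy": 0,"wz": 0,"fingers": 0}]'

```text
clock: 1.85
tool_pos: [0.5418, 0.085, 0.1972]
eef_rot: [0.836, -0.549, -0.001, -0.001]
contact_force: [-0.7, -0.3, -0.7]
opening: 0.911
```

```bash
python3 go.py .551 .073 .107 -67.2; python3 - <<'E'
from h import *
p,d,W=cloud("wrist");save("w1",p)
q=W[(W[...,2]>.105)&(W[...,2]<.122)&(abs(W[...,0]-.551)<.05)&(abs(W[...,1]-.073)<.05)]
print(len(q),np.median(q[:,2]),cv2.minAreaRect(q[:,:2].astype(np.float32)))
E
```

```text
clock 1.85 pos [0.5418 0.085  0.1972] yaw -66.63 q [-0.17  0.64 -0.12  1.84  0.11  0.66 -1.51] F [-0.7 -0.3 -0.7] open 0.911
shift [ 0.0187 -0.0045  0.1127] turn [-0.0001  0.0009  0.0032] rows 1.5
1358 0.11356701937794395 ((0.5489696264266968, 0.07522163540124893), (0.048821184784173965, 0.014128224924206734), 22.87937355041504)
```

View pics/w1.png

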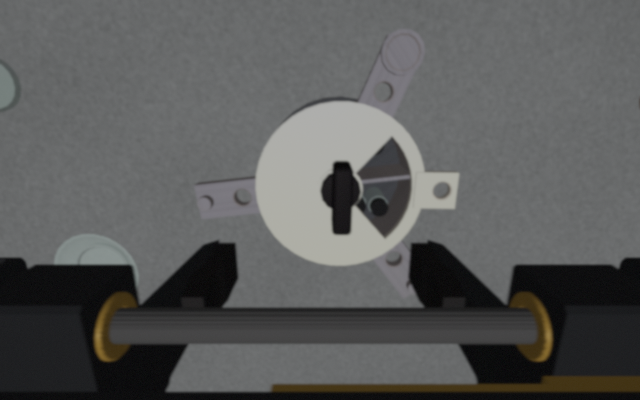

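The wrist view also shows the disc on the upper-right ear at (403,50), and the bar knob at (342,197). Its axis estimate is (.549,.075) against (.551,.073) from the top camera, so I'll use the mean. Next I lower onto the knob and grip it.

Request:
apply_moves --series '[{"x": 0.017,"y": -0.004,"z": 0.03,"wx": 0,"wy": 0,"wz": 0.002,"fingers": 0},{"x": 0,"y": 0,"z": 0.04,"wx": 0,"wy": 0,"wz": 0,"fingers": 0},{"x": 0,"y": 0,"z": 0.04,"wx": 0,"wy": 0,"wz": 0,"fingers": 0},{"x": 0,"y": 0,"z": 0.015,"wx": 0,"wy": 0,"wz": 0,"fingers": 0},{"x": 0,"y": 0,"z": 0,"wx": 0,"wy": 0,"wz": 0,"fingers": 0}]' --force 20

```text
clock: 2.52
tool_pos: [0.5484, 0.0611, 0.0962]
eef_rot: [0.83, -0.558, 0.001, 0.003]
contact_force: [0.9, -0.2, 0.2]
opening: 0.498
```

```bash
python3 go.py .550 .074 .088 -67.1
```

```text
clock 2.52 pos [0.5484 0.0611 0.0962] yaw -67.8 q [-0.15  0.81 -0.08  1.9   0.15  0.44 -1.52] F [ 0.9 -0.2  0.2] open 0.498
shift [-0.0142 -0.008   0.0102] turn [ 0.0012 -0.0013 -0.0039] rows 0.2
```

Request:
apply_moves --series '[{"x": -0.014,"y": -0.008,"z": 0.01,"wx": 0.001,"wy": -0.001,"wz": -0.004,"fingers": 0},{"x": 0,"y": 0,"z": 0,"wx": 0,"wy": 0,"wz": 0,"fingers": 0}]'

```text
clock: 2.78
tool_pos: [0.5513, 0.0747, 0.0895]
eef_rot: [0.834, -0.552, 0.001, -0.001]
contact_force: [0.5, -1.3, 0.2]
opening: 0.501
```

```bash
python3 go.py .550 .074 .088 -67.1
```

```text
clock 2.77 pos [0.5513 0.0747 0.0895] yaw -67.07 q [-0.17  0.82 -0.08  1.9   0.15  0.43 -1.53] F [ 0.5 -1.3  0.2] open 0.501
shift [0.0001 0.0019 0.0019] turn [-0.0009 -0.0003  0.0002] rows 0.0
```

Good. I'm closing on the knob.

Request:
apply_moves --series '[{"x": 0,"y": 0.001,"z": 0.002,"wx": 0,"wy": 0,"wz": 0,"fingers": -1},{"x": 0,"y": 0,"z": 0,"wx": 0,"wy": 0,"wz": 0,"fingers": -1},{"x": 0,"y": 0,"z": 0,"wx": 0,"wy": 0,"wz": 0,"fingers": -1},{"x": 0,"y": 0,"z": 0,"wx": 0,"wy": 0,"wz": 0,"fingers": -1}]' --force 20

```text
clock: 3.28
tool_pos: [0.5512, 0.0749, 0.0891]
eef_rot: [0.834, -0.552, 0.002, -0.002]
contact_force: [-0.2, 1.4, -0.9]
opening: 0.158
```

```bash
python3 go.py .550 .074 .088 0
```

```text
clock 3.27 pos [0.5512 0.0749 0.0891] yaw -67.04 q [-0.17  0.82 -0.08  1.9   0.15  0.42 -1.53] F [-0.2  1.4 -0.9] open 0.158
shift [0.0004 0.0019 0.0013] turn [-0.0011 -0.0013 -0.3724] rows 6.3
```

Request:
apply_moves --series '[{"x": 0,"y": 0,"z": 0,"wx": 0,"wy": 0,"wz": -0.03,"fingers": -1},{"x": 0,"y": 0,"z": 0,"wx": 0,"wy": 0,"wz": -0.04,"fingers": -1},{"x": 0,"y": 0,"z": 0,"wx": 0,"wy": 0,"wz": -0.04,"fingers": -1},{"x": 0,"y": 0,"z": 0,"wx": 0,"wy": 0,"wz": -0.04,"fingers": -1}]'

```text
clock: 3.78
tool_pos: [0.5507, 0.0755, 0.0891]
eef_rot: [0.942, -0.336, 0.002, -0.001]
contact_force: [-0.9, 0.3, 0.1]
opening: 0.155
```

```bash
python3 go.py .5512 .0745 .089 0
```

```text
clock 3.77 pos [0.5507 0.0755 0.0891] yaw -39.24 q [-0.1   0.83 -0.2   1.9   0.34  0.45 -1.23] F [-0.9  0.3  0.1] open 0.155
shift [0.0013 0.0006 0.0001] turn [-0.0008 -0.0012 -0.218 ] rows 3.7
```

Request:
apply_moves --series '[{"x": 0,"y": 0,"z": 0,"wx": 0,"wy": 0,"wz": -0.04,"fingers": -1},{"x": 0,"y": 0,"z": 0,"wx": 0,"wy": 0,"wz": -0.04,"fingers": -1},{"x": 0,"y": 0,"z": 0,"wx": 0,"wy": 0,"wz": -0.04,"fingers": -1},{"x": 0,"y": 0,"z": 0,"wx": 0,"wy": 0,"wz": -0.04,"fingers": -1},{"x": 0,"y": 0,"z": 0,"wx": 0,"wy": 0,"wz": -0.03,"fingers": -1},{"x": 0,"y": 0,"z": 0,"wx": 0,"wy": 0,"wz": 0,"fingers": -1}]'

```text
clock: 4.53
tool_pos: [0.5497, 0.076, 0.0891]
eef_rot: [0.999, -0.035, 0.001, -0.001]
contact_force: [0.6, 1.1, 0.2]
opening: 0.157
```

```bash
python3 go.py .5512 .0745 .089 0
```

```text
clock 4.53 pos [0.5497 0.076  0.0891] yaw -4.01 q [-0.01  0.84 -0.35  1.89  0.56  0.51 -0.82] F [0.6 1.1 0.2] open 0.157
shift [0.002  0.0017 0.0001] turn [-0.0008 -0.0008 -0.0223] rows 0.4
```

Request:
apply_moves --series '[{"x": 0.001,"y": 0.001,"z": 0,"wx": 0,"wy": 0,"wz": -0.022,"fingers": -1},{"x": 0,"y": 0,"z": 0,"wx": 0,"wy": 0,"wz": 0,"fingers": -1}]'

```text
clock: 4.78
tool_pos: [0.5495, 0.076, 0.089]
eef_rot: [1.0, -0.001, 0.001, -0.002]
contact_force: [-0.4, -0.1, -0.5]
opening: 0.152
```

```bash
python3 go.py .5512 .0745 .089 0; python3 - <<'E'
from h import *
p,d,W=cloud("top");save("t2",cv2.convertScaleAbs(cv2.resize(p[125:245,235:375],None,fx=4,fy=4,interpolation=cv2.INTER_CUBIC),alpha=1.5))
E
```

```text
clock 4.78 pos [0.5495 0.076  0.089 ] yaw -0.15 q [ 0.    0.84 -0.37  1.89  0.58  0.51 -0.78] F [-0.4 -0.1 -0.5] open 0.152
shift [0.0021 0.0019 0.0001] turn [-0.0011 -0.0004 -0.0008] rows 0.0
```

The jaw grip puts the axis at about (.5495, .0755), which agrees with the wrist camera. I'll release, rise and check.

Request:
apply_moves --series '[{"x": 0,"y": 0,"z": 0,"wx": 0,"wy": 0,"wz": 0,"fingers": 0},{"x": 0,"y": 0,"z": 0,"wx": 0,"wy": 0,"wz": 0,"fingers": 0},{"x": 0,"y": 0,"z": -0.03,"wx": 0,"wy": 0,"wz": 0,"fingers": 0},{"x": 0,"y": 0,"z": -0.05,"wx": 0,"wy": 0,"wz": 0,"fingers": 0},{"x": 0,"y": 0,"z": -0.06,"wx": 0,"wy": 0,"wz": 0,"fingers": 0},{"x": 0,"y": 0,"z": 0,"wx": 0,"wy": 0,"wz": 0,"fingers": 0},{"x": 0,"y": 0,"z": 0,"wx": 0,"wy": 0,"wz": 0,"fingers": 0}]'

```text
clock: 5.7
tool_pos: [0.5498, 0.0734, 0.2032]
eef_rot: [1.0, -0.005, 0.0, 0.0]
contact_force: [0.4, -0.2, 0.3]
opening: 0.499
```

```bash
python3 go.py .558 -.349 .2 90; cat > cov.py <<'E'
from h import *
import sys
p,d,W=cloud("wrist");save(sys.argv[1],p)
C=np.array([.5495,.0755]);Z=W[...,2]
near=np.hypot(W[...,0]-C[0],W[...,1]-C[1])
q=W[(Z>.105)&(Z<.122)&(near<.05)]
print("knob",np.median(q[:,2]),cv2.minAreaRect(q[:,:2].astype(np.float32)))
for n,lo,hi,r0,r1 in[("cover ear",.0735,.080,.075,.1),("drum ear+disc",.065,.0734,.098,.13)]:
    g=(Z>lo)&(Z<hi)&(near>r0)&(near<r1)&(W[...,0]>C[0]+.03)&(abs(W[...,1]-C[1])<.04)
    q=W[g];print(n,len(q),q.mean(0),cv2.minAreaRect(q[:,:2].astype(np.float32)) if len(q) else 0)
E
python3 cov.py w2
```

```text
clock 5.7 pos [0.5498 0.0734 0.2032] yaw -0.6 q [ 0.08  0.68 -0.5   1.81  0.45  0.77 -0.67] F [ 0.4 -0.2  0.3] open 0.499
shift [0.0157 0.5278 0.0043] turn [ 3.000e-04 -0.000e+00 -5.033e-01] rows 8.5
knob 0.11359821325424088 ((0.5478945970535278, 0.07505343854427338), (0.050128594040870667, 0.013787861913442612), 89.72294616699219)
cover ear 601 [0.63398947 0.07515422 0.0759101 ] ((0.6356613636016846, 0.0749843418598175), (0.030397891998291016, 0.024470409378409386), 89.1405258178711)
drum ear+disc 1134 [0.66013882 0.07561208 0.07098583] ((0.6613588929176331, 0.07510057836771011), (0.031855903565883636, 0.02934199944138527), 89.9993896484375)
```

View pics/w2.png

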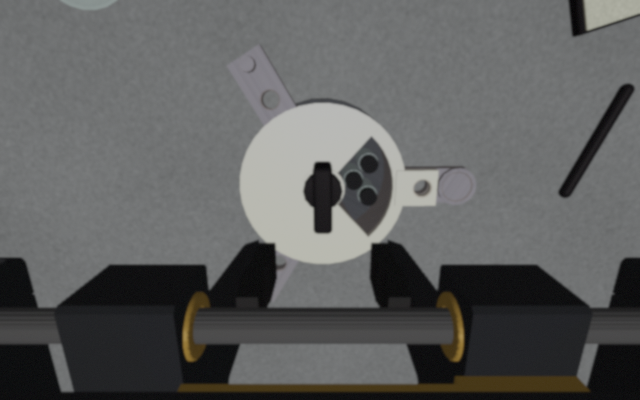

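The cover ear (421,187) sits over the disc ear (disc at 456,187), and both lie at y≈.075. Next is the pin.

Request:
apply_moves --series '[{"x": 0,"y": 0.07,"z": 0,"wx": 0,"wy": 0,"wz": 0,"fingers": 0},{"x": 0,"y": 0.07,"z": 0,"wx": 0,"wy": 0,"wz": 0,"fingers": 0},{"x": 0,"y": 0.07,"z": 0,"wx": 0,"wy": 0,"wz": 0,"fingers": 0},{"x": 0,"y": 0.07,"z": 0,"wx": 0,"wy": 0,"wz": 0,"fingers": 0},{"x": 0,"y": 0.07,"z": 0,"wx": 0,"wy": 0,"wz": 0,"fingers": 0},{"x": 0,"y": 0.07,"z": 0,"wx": 0,"wy": 0,"wz": 0,"fingers": 0},{"x": 0,"y": 0.03,"z": 0,"wx": 0,"wy": 0,"wz": 0.05,"fingers": 0},{"x": 0,"y": 0,"z": 0,"wx": 0,"wy": 0,"wz": 0.05,"fingers": 0}]'

```text
clock: 6.75
tool_pos: [0.5425, -0.2965, 0.19]
eef_rot: [0.986, -0.165, -0.008, -0.001]
contact_force: [1.2, -0.2, 0.2]
opening: 0.503
```

Request:
apply_moves --series '[{"x": 0,"y": 0,"z": 0,"wx": 0,"wy": 0,"wz": 0.058,"fingers": 0},{"x": 0,"y": 0,"z": 0,"wx": 0,"wy": 0,"wz": 0.058,"fingers": 0},{"x": 0,"y": 0,"z": 0,"wx": 0,"wy": 0,"wz": 0.058,"fingers": 0},{"x": 0,"y": 0,"z": 0,"wx": 0,"wy": 0,"wz": 0.058,"fingers": 0},{"x": 0,"y": 0,"z": 0,"wx": 0,"wy": 0,"wz": 0.058,"fingers": 0},{"x": 0,"y": 0,"z": 0,"wx": 0,"wy": 0,"wz": 0.058,"fingers": 0}]'

```text
clock: 7.5
tool_pos: [0.5369, -0.2962, 0.1797]
eef_rot: [0.748, -0.664, -0.016, 0.007]
contact_force: [0.6, -0.0, 0.1]
opening: 0.498
```

```bash
python3 go.py .5555 -.348 .2 -90
```

```text
clock 7.5 pos [ 0.5369 -0.2962  0.1797] yaw -83.2 q [ 0.5   0.76 -0.14  1.63  0.13  0.8  -1.15] F [ 0.6 -0.   0.1] open 0.498
shift [ 0.0667 -0.0147 -0.0268] turn [0.0101 0.0039 0.0378] rows 0.9
```

Request:
apply_moves --series '[{"x": 0.034,"y": -0.011,"z": -0.013,"wx": 0.005,"wy": 0.002,"wz": 0.018,"fingers": 0},{"x": 0.033,"y": -0.011,"z": -0.013,"wx": 0.005,"wy": 0.002,"wz": 0.018,"fingers": 0},{"x": 0,"y": 0,"z": 0,"wx": 0,"wy": 0,"wz": 0,"fingers": 0},{"x": 0,"y": 0,"z": 0,"wx": 0,"wy": 0,"wz": 0,"fingers": 0}]'

```text
clock: 8.0
tool_pos: [0.5573, -0.3455, 0.1932]
eef_rot: [0.709, -0.705, -0.006, 0.003]
contact_force: [0.3, -0.6, -0.2]
opening: 0.498
```

```bash
python3 - <<'E'
from h import *
p,d,W=cloud("wrist");save("w3",p)
Z=W[...,2];n=(abs(W[...,0]-.5555)<.05)&(abs(W[...,1]+.348)<.05)
for lo,hi in[(.097,.106),(.061,.069),(.056,.064)]:
    q=W[n&(Z>lo)&(Z<hi)]
    if len(q)>3:print(lo,len(q),q.mean(0),cv2.minAreaRect(q[:,:2].astype(np.float32)))
E
python3 go.py .5555 -.348 .2 -90
```

```text
0.097 369 [ 0.55545281 -0.35032862  0.10067295] ((0.5551140904426575, -0.3502172529697418), (0.015321560204029083, 0.01546669565141201), 25.61096954345703)
0.061 464 [ 0.55876069 -0.34991498  0.06289103] ((0.5549228191375732, -0.35028520226478577), (0.06326505541801453, 0.06285029649734497), 62.64177322387695)
0.056 4899 [ 0.55716127 -0.3502837   0.05992438] ((0.55470871925354, -0.3502150774002075), (0.0641731545329094, 0.06462963670492172), 63.24447250366211)
clock 8.05 pos [ 0.5572 -0.3457  0.1933] yaw -89.74 q [ 0.54  0.78 -0.11  1.5   0.1   0.88 -1.17] F [ 0.7 -0.4  0.5] open 0.501
shift [ 0.0028  0.0022 -0.0084] turn [0.0036 0.0012 0.0014] rows 0.1
```

View pics/w3.png

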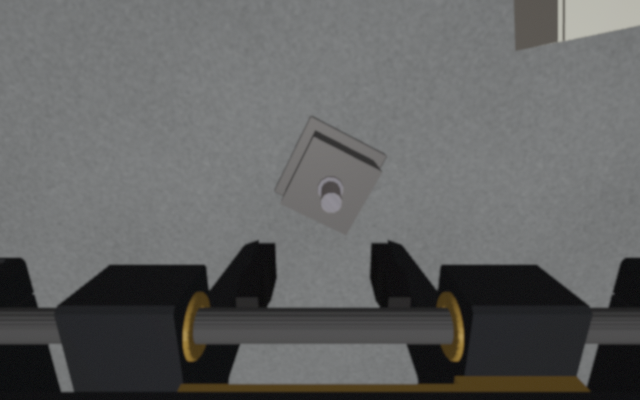

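The pin is at (331,200), and it measures (.555,−.350) with its top at .101, as expected. Descending.

Request:
apply_moves --series '[{"x": 0.005,"y": 0.002,"z": 0.03,"wx": 0.003,"wy": 0.001,"wz": 0.001,"fingers": 0},{"x": 0,"y": 0,"z": 0.04,"wx": 0,"wy": 0,"wz": 0,"fingers": 0},{"x": 0,"y": 0,"z": 0.02,"wx": 0,"wy": 0,"wz": 0,"fingers": 0},{"x": 0,"y": 0,"z": 0,"wx": 0,"wy": 0,"wz": 0,"fingers": 0},{"x": 0,"y": 0,"z": 0,"wx": 0,"wy": 0,"wz": 0,"fingers": 0}]'

```text
clock: 8.68
tool_pos: [0.5553, -0.3449, 0.1192]
eef_rot: [0.71, -0.704, -0.002, -0.0]
contact_force: [0.3, 0.5, 0.8]
opening: 0.498
```

```bash
python3 go.py .5555 -.350 .070 -90
```

```text
clock 8.68 pos [ 0.5553 -0.3449  0.1192] yaw -89.54 q [ 0.54  0.87 -0.1   1.57  0.12  0.71 -1.18] F [0.3 0.5 0.8] open 0.498
shift [ 0.0066 -0.0004  0.0615] turn [0.001  0.0013 0.0025] rows 0.8
```

Request:
apply_moves --series '[{"x": 0.007,"y": 0,"z": 0,"wx": 0.001,"wy": 0.001,"wz": 0.002,"fingers": 0},{"x": 0,"y": 0,"z": 0.03,"wx": 0,"wy": 0,"wz": 0,"fingers": 0},{"x": 0,"y": 0,"z": 0.03,"wx": 0,"wy": 0,"wz": 0,"fingers": 0},{"x": 0,"y": 0,"z": 0,"wx": 0,"wy": 0,"wz": 0,"fingers": 0}]'

```text
clock: 9.18
tool_pos: [0.5582, -0.3539, 0.0748]
eef_rot: [-0.707, 0.707, -0.005, 0.001]
contact_force: [-0.1, -0.8, 0.1]
opening: 0.503
```

```bash
python3 go.py .5555 -.350 .070 -90
```

```text
clock 9.18 pos [ 0.5582 -0.3539  0.0748] yaw -90.01 q [ 0.54  0.94 -0.09  1.57  0.13  0.63 -1.19] F [-0.1 -0.8  0.1] open 0.503
shift [-0.0049  0.0034  0.0059] turn [-0.0025 -0.0015 -0.0001] rows 0.1
```

Request:
apply_moves --series '[{"x": -0.005,"y": 0.003,"z": 0.006,"wx": -0.002,"wy": -0.001,"wz": 0,"fingers": 0},{"x": 0,"y": 0,"z": 0,"wx": 0,"wy": 0,"wz": 0,"fingers": 0}]'

```text
clock: 9.43
tool_pos: [0.5569, -0.3507, 0.0719]
eef_rot: [-0.707, 0.707, -0.003, 0.0]
contact_force: [-0.1, 0.6, 0.4]
opening: 0.501
```

```bash
python3 go.py .5555 -.350 .070 -90
```

```text
clock 9.43 pos [ 0.5569 -0.3507  0.0719] yaw -90.04 q [ 0.54  0.94 -0.09  1.58  0.13  0.62 -1.19] F [-0.1  0.6  0.4] open 0.501
shift [-0.0009  0.0017  0.0024] turn [-0.0014 -0.0011 -0.0002] rows 0.0
```

Request:
apply_moves --series '[{"x": -0.001,"y": 0.002,"z": 0.002,"wx": -0.001,"wy": -0.001,"wz": 0,"fingers": 0},{"x": 0,"y": 0,"z": 0,"wx": 0,"wy": 0,"wz": 0,"fingers": -1},{"x": 0,"y": 0,"z": 0,"wx": 0,"wy": 0,"wz": 0,"fingers": -1},{"x": 0,"y": 0,"z": 0,"wx": 0,"wy": 0,"wz": 0,"fingers": -1},{"x": 0,"y": 0,"z": 0,"wx": 0,"wy": 0,"wz": 0,"fingers": -1}]' --force 35

```text
clock: 10.05
tool_pos: [0.5561, -0.3506, 0.0719]
eef_rot: [-0.707, 0.707, -0.002, 0.001]
contact_force: [0.7, -0.9, -0.3]
opening: 0.17
```

```bash
python3 go.py .5555 -.350 .2 -90
```

```text
clock 10.05 pos [ 0.5561 -0.3506  0.0719] yaw -90.05 q [ 0.54  0.94 -0.09  1.58  0.13  0.62 -1.19] F [ 0.7 -0.9 -0.3] open 0.17
shift [-0.0005  0.0002 -0.1601] turn [-0.0011 -0.0005 -0.0003] rows 2.0
```

Request:
apply_moves --series '[{"x": 0,"y": 0,"z": -0.04,"wx": 0,"wy": 0,"wz": 0,"fingers": -1},{"x": 0,"y": 0,"z": -0.05,"wx": 0,"wy": 0,"wz": 0,"fingers": -1},{"x": 0,"y": 0,"z": -0.06,"wx": 0,"wy": 0,"wz": 0,"fingers": -1},{"x": 0,"y": 0,"z": -0.03,"wx": 0,"wy": 0,"wz": 0,"fingers": -1},{"x": 0,"y": 0,"z": 0,"wx": 0,"wy": 0,"wz": 0,"fingers": -1}]'

```text
clock: 10.68
tool_pos: [0.5553, -0.3504, 0.2184]
eef_rot: [-0.707, 0.707, -0.001, 0.0]
contact_force: [-0.3, -0.1, -0.6]
opening: 0.168
```

```bash
python3 go.py .631 .0755 .2 -90
```

```text
clock 10.68 pos [ 0.5553 -0.3504  0.2184] yaw -90.05 q [ 0.55  0.75 -0.11  1.49  0.1   0.91 -1.16] F [-0.3 -0.1 -0.6] open 0.168
shift [-0.5325 -0.094   0.0227] turn [-0.0007 -0.0003 -0.0003] rows 6.9
```

Request:
apply_moves --series '[{"x": -0.066,"y": -0.012,"z": 0,"wx": 0,"wy": 0,"wz": 0,"fingers": -1},{"x": -0.07,"y": -0.012,"z": 0,"wx": 0,"wy": 0,"wz": 0,"fingers": -1},{"x": -0.07,"y": -0.012,"z": 0,"wx": 0,"wy": 0,"wz": 0,"fingers": -1},{"x": -0.07,"y": -0.012,"z": 0,"wx": 0,"wy": 0,"wz": 0,"fingers": -1},{"x": -0.07,"y": -0.012,"z": 0,"wx": 0,"wy": 0,"wz": 0,"fingers": -1},{"x": -0.07,"y": -0.012,"z": 0,"wx": 0,"wy": 0,"wz": 0,"fingers": -1},{"x": -0.05,"y": -0.012,"z": 0,"wx": 0,"wy": 0,"wz": 0,"fingers": -1},{"x": 0,"y": 0,"z": 0,"wx": 0,"wy": 0,"wz": 0,"fingers": -1}]'

```text
clock: 11.68
tool_pos: [0.6185, 0.0334, 0.203]
eef_rot: [-0.706, 0.708, 0.006, -0.006]
contact_force: [-0.2, -0.1, -1.5]
opening: 0.172
```

```bash
python3 go.py .631 .0755 .2 -90
```

```text
clock 11.68 pos [0.6185 0.0334 0.203 ] yaw -90.18 q [-0.09  0.73 -0.06  1.61  0.05  0.83 -1.75] F [-0.2 -0.1 -1.5] open 0.172
shift [-0.0526 -0.0155  0.0035] turn [ 0.0057  0.0001 -0.001 ] rows 0.7
```

Request:
apply_moves --series '[{"x": -0.026,"y": -0.008,"z": 0.002,"wx": 0.003,"wy": 0,"wz": 0,"fingers": -1},{"x": -0.026,"y": -0.008,"z": 0.002,"wx": 0.003,"wy": 0,"wz": 0,"fingers": -1},{"x": 0,"y": 0,"z": 0,"wx": 0,"wy": 0,"wz": 0,"fingers": -1},{"x": 0,"y": 0,"z": 0,"wx": 0,"wy": 0,"wz": 0,"fingers": -1}]'

```text
clock: 12.18
tool_pos: [0.6292, 0.0708, 0.1952]
eef_rot: [-0.704, 0.71, 0.0, -0.004]
contact_force: [-0.0, -0.5, -0.2]
opening: 0.169
```

```bash
python3 go.py .631 .0755 .16 -90; python3 cov.py w4; python3 - <<'E'
from h import *
s=get_state();M=camera_model("wrist");K=np.array(M["camera_matrix"]);T=np.linalg.inv(np.array(M["world_from_camera"]))
# project pin point (tcp+62mm) and the two holes' centres
Rt=R.from_quat(s["eef_rot"]);
for n,P in[("tcp",s["tool_pos"]),("point",s["tool_pos"]+Rt.apply([0,0,.062])),("hole",np.array([.631,.0755,.076]))]:
    c=T[:3,:3]@P+T[:3,3];print(n,(K@np.array([c[0],-c[1],-c[2]])/-c[2])[:2].round(1))
E
```

```text
clock 12.18 pos [0.6292 0.0708 0.1952] yaw -90.43 q [-0.16  0.75 -0.05  1.58  0.05  0.82 -1.81] F [-0.  -0.5 -0.2] open 0.169
shift [-0.0061 -0.0024  0.0439] turn [ 0.0019 -0.0018 -0.0024] rows 0.6
knob 0.1138275159025338 ((0.5494871735572815, 0.07159198075532913), (0.004434178117662668, 0.02988004870712757), 0.3211103677749634)
cover ear 641 [0.63440914 0.07472491 0.07586061] ((0.6345979571342468, 0.07482737302780151), (0.029765265062451363, 0.022597981616854668), 89.41793823242188)
drum ear+disc 1272 [0.66076133 0.07464761 0.07104942] ((0.6614419221878052, 0.07461850345134735), (0.030784452334046364, 0.02934999018907547), 88.36174774169922)
tcp [323.8 257.8]
point [323.6 214.3]
hole [317.1 188. ]
```

View pics/w4.png

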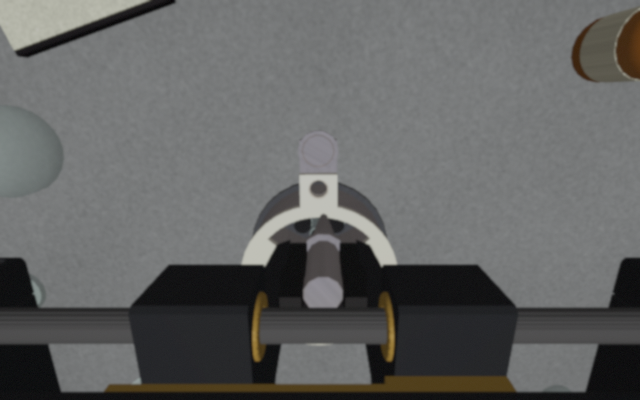

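The pin is in the jaws with its point at (323,215), against a predicted (323.6,214.3). The hole is at about (319,188). I'll refine the hole centre.

```bash
cat > hole.py <<'E'
from h import *
s=get_state();M=camera_model("wrist");p,d=snapshot("wrist")
K=np.array(M["camera_matrix"]);T=np.array(M["world_from_camera"]);Ti=np.linalg.inv(T)
c=Ti[:3,:3]@np.array([.631,.075,.076])+Ti[:3,3];uv=(K@np.array([c[0],-c[1],-c[2]])/-c[2])[:2]
u0,v0=uv.round().astype(int);g=p[v0-14:v0+15,u0-14:u0+15].astype(np.uint8).min(-1)
t,b=cv2.threshold(g,0,255,cv2.THRESH_BINARY_INV+cv2.THRESH_OTSU)
n,l,st,ce=cv2.connectedComponentsWithStats(b)
i=min(range(1,n),key=lambda i:np.hypot(*(ce[i]-14)));pc=ce[i]+[u0-14,v0-14]
r=T[:3,:3]@np.array([(pc[0]-K[0,2])/K[0,0],-(pc[1]-K[1,2])/K[1,1],-1]);w=T[:3,3]+r*(.076-T[2,3])/r[2]
print("hole px",pc.round(1),st[i],"thr",t,"world",w.round(4))
E
python3 hole.py
```

```text
hole px [318.4 188.4] [  6   7  17  16 217] thr 131.0 world [0.6306 0.0745 0.076 ]
```

Request:
apply_moves --series '[{"x": -0.005,"y": -0.002,"z": 0.02,"wx": 0.002,"wy": -0.002,"wz": -0.002,"fingers": -1},{"x": 0,"y": 0,"z": 0.02,"wx": 0,"wy": 0,"wz": 0,"fingers": -1},{"x": 0,"y": 0,"z": 0.006,"wx": 0,"wy": 0,"wz": 0,"fingers": -1},{"x": 0,"y": 0,"z": 0,"wx": 0,"wy": 0,"wz": 0,"fingers": -1}]'

```text
clock: 12.78
tool_pos: [0.6315, 0.0716, 0.158]
eef_rot: [-0.705, 0.709, -0.001, 0.001]
contact_force: [0.2, 0.3, 0.5]
opening: 0.167
```

```bash
python3 hole.py; python3 go.py .6308 .0747 .15 -90
```

```text
hole px [320. 208.] [  5   6  20  23 334] thr 130.0 world [0.6293 0.074  0.076 ]
clock 12.82 pos [0.6316 0.0715 0.1583] yaw -90.32 q [-0.16  0.8  -0.05  1.61  0.06  0.73 -1.81] F [-0.4 -0.  -0.6] open 0.17
shift [-0.004   0.001   0.0103] turn [-0.0007 -0.0001 -0.0018] rows 0.1
```

Request:
apply_moves --series '[{"x": -0.004,"y": 0.001,"z": 0.008,"wx": -0.001,"wy": 0,"wz": -0.001,"fingers": -1},{"x": 0,"y": 0,"z": 0,"wx": 0,"wy": 0,"wz": 0,"fingers": -1},{"x": 0,"y": 0,"z": 0,"wx": 0,"wy": 0,"wz": 0,"fingers": -1}]'

```text
clock: 13.2
tool_pos: [0.6314, 0.0752, 0.1524]
eef_rot: [-0.706, 0.708, -0.0, 0.0]
contact_force: [-0.1, -0.2, -0.3]
opening: 0.168
```

```bash
python3 go.py .6306 .0746 .15 -90; python3 - <<'E'
from h import *
p,d=snapshot("wrist");save("w5",cv2.convertScaleAbs(p[150:300,240:400],alpha=1.3),5*.75)
E
```

```text
clock 13.2 pos [0.6314 0.0752 0.1524] yaw -90.12 q [-0.16  0.8  -0.05  1.61  0.06  0.72 -1.81] F [-0.1 -0.2 -0.3] open 0.168
shift [0.0008 0.0011 0.003 ] turn [-0.0002 -0.     -0.0007] rows 0.0
```

View pics/w5.png

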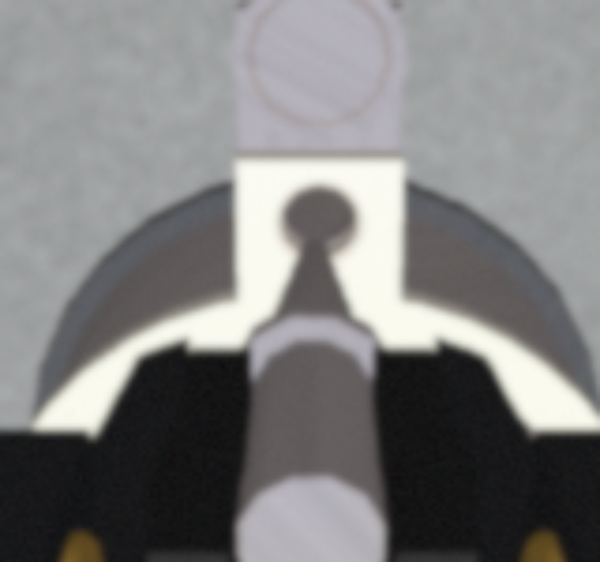

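The point (316,235 in the crop) is in line with the hole (318,217), so I start inserting.

Request:
apply_moves --series '[{"x": 0.001,"y": 0.001,"z": 0.012,"wx": 0,"wy": 0,"wz": 0,"fingers": -1},{"x": 0,"y": 0,"z": 0.012,"wx": 0,"wy": 0,"wz": 0,"fingers": -1},{"x": 0,"y": 0,"z": 0.004,"wx": 0,"wy": 0,"wz": 0,"fingers": -1},{"x": 0,"y": 0,"z": 0,"wx": 0,"wy": 0,"wz": 0,"fingers": -1}]'

```text
clock: 13.75
tool_pos: [0.6302, 0.0743, 0.128]
eef_rot: [-0.706, 0.708, 0.0, -0.0]
contact_force: [0.9, -0.6, -0.8]
opening: 0.169
```

```bash
python3 go.py .6308 .0748 .088 -90
```

```text
clock 13.75 pos [0.6302 0.0743 0.128 ] yaw -90.12 q [-0.16  0.84 -0.05  1.63  0.06  0.68 -1.82] F [ 0.9 -0.6 -0.8] open 0.169
shift [-0.0006 -0.0008  0.05  ] turn [ 0.0001 -0.     -0.0006] rows 0.6
```

Request:
apply_moves --series '[{"x": -0.0006,"y": -0.0008,"z": 0.012,"wx": 0,"wy": 0,"wz": 0,"fingers": -1},{"x": 0,"y": 0,"z": 0.012,"wx": 0,"wy": 0,"wz": 0,"fingers": -1},{"x": 0,"y": 0,"z": 0,"wx": 0,"wy": 0,"wz": 0,"fingers": -1}]'

```text
clock: 14.12
tool_pos: [0.631, 0.0748, 0.1074]
eef_rot: [-0.706, 0.708, -0.0, -0.0]
contact_force: [0.1, -0.1, -0.7]
opening: 0.172
```

```bash
python3 go.py .6308 .0748 .088 -90
```

```text
clock 14.12 pos [0.631  0.0748 0.1074] yaw -90.11 q [-0.16  0.87 -0.05  1.64  0.06  0.64 -1.82] F [ 0.1 -0.1 -0.7] open 0.172
shift [0.     0.0002 0.0242] turn [ 0.     -0.0001 -0.0006] rows 0.3
```

Request:
apply_moves --series '[{"x": 0,"y": 0,"z": 0.01,"wx": 0,"wy": 0,"wz": 0,"fingers": -1},{"x": 0,"y": 0,"z": 0.008,"wx": 0,"wy": 0,"wz": 0,"fingers": -1},{"x": 0,"y": 0,"z": 0,"wx": 0,"wy": 0,"wz": 0,"fingers": -1}]'

```text
clock: 14.5
tool_pos: [0.6311, 0.0748, 0.092]
eef_rot: [-0.706, 0.708, -0.0, -0.0]
contact_force: [-0.2, -0.8, -1.6]
opening: 0.168
```

```bash
python3 go.py .6308 .0748 .088 -90
```

```text
clock 14.5 pos [0.6311 0.0748 0.092 ] yaw -90.12 q [-0.16  0.89 -0.05  1.65  0.06  0.61 -1.82] F [-0.2 -0.8 -1.6] open 0.168
shift [0.     0.0004 0.0049] turn [-0.     -0.0001 -0.0006] rows 0.1
```

Request:
apply_moves --series '[{"x": 0,"y": 0,"z": 0.003,"wx": 0,"wy": 0,"wz": 0,"fingers": -1},{"x": 0,"y": 0,"z": 0.003,"wx": 0,"wy": 0,"wz": 0,"fingers": -1},{"x": 0,"y": 0,"z": 0.002,"wx": 0,"wy": 0,"wz": 0,"fingers": -1}]'

```text
clock: 14.88
tool_pos: [0.6315, 0.0748, 0.0875]
eef_rot: [-0.706, 0.708, -0.0, 0.0]
contact_force: [-4.9, -0.6, 16.2]
opening: 0.169
```

```bash
python3 go.py .6308 .0748 .088 -90
```

```text
clock 14.88 pos [0.6315 0.0748 0.0875] yaw -90.13 q [-0.17  0.9  -0.05  1.65  0.07  0.6  -1.82] F [-4.9 -0.6 16.2] open 0.169
shift [ 0.      0.0009 -0.0006] turn [-0.0004 -0.     -0.0007] rows 0.0
```

The collar has seated at TCP .0875 with 16 N, where I expected .088. I'll ease off, release and rise.

Request:
apply_moves --series '[{"x": 0,"y": 0,"z": 0,"wx": 0,"wy": 0,"wz": 0,"fingers": -1},{"x": 0,"y": 0,"z": 0,"wx": 0,"wy": 0,"wz": 0,"fingers": -0.2},{"x": 0,"y": 0,"z": 0,"wx": 0,"wy": 0,"wz": 0,"fingers": -0.2},{"x": 0,"y": 0,"z": 0,"wx": 0,"wy": 0,"wz": 0,"fingers": -0.2},{"x": 0,"y": 0,"z": -0.03,"wx": 0,"wy": 0,"wz": 0,"fingers": -0.2},{"x": 0,"y": 0,"z": -0.05,"wx": 0,"wy": 0,"wz": 0,"fingers": -0.2},{"x": 0,"y": 0,"z": -0.06,"wx": 0,"wy": 0,"wz": 0,"fingers": -0.2},{"x": 0,"y": 0,"z": 0,"wx": 0,"wy": 0,"wz": 0,"fingers": -0.2}]'

```text
clock: 15.88
tool_pos: [0.6316, 0.075, 0.202]
eef_rot: [-0.706, 0.708, -0.0, 0.0]
contact_force: [0.5, 0.2, -1.0]
opening: 0.399
```

```bash
python3 go.py .6308 .0748 .2 -90; python3 - <<'E'
from h import *
p,d,W=cloud("wrist");save("w6",p)
Z=W[...,2];n=(abs(W[...,0]-.631)<.03)&(abs(W[...,1]-.075)<.03)
for lo,hi in[(.105,.13),(.077,.088)]:
    q=W[n&(Z>lo)&(Z<hi)]
    if len(q)>3:print(lo,len(q),q.mean(0),np.percentile(q[:,2],[50,90,99]),cv2.minAreaRect(q[:,:2].astype(np.float32)))
E
```

```text
clock 15.88 pos [0.6316 0.075  0.202 ] yaw -90.13 q [-0.16  0.74 -0.05  1.57  0.05  0.83 -1.81] F [ 0.5  0.2 -1. ] open 0.399
shift [0.0002 0.001  0.0024] turn [-0.0002 -0.     -0.0007] rows 0.0
0.105 446 [0.63192095 0.07553713 0.11568807] [0.11668696 0.11751221 0.11832276] ((0.6307872533798218, 0.07552014291286469), (0.015260346233844757, 0.015436261892318726), 30.3011474609375)
0.077 262 [0.63501923 0.0753169  0.08064527] [0.08060411 0.08363205 0.08652464] ((0.6234835386276245, 0.06998343765735626), (0.03859131783246994, 0.03859665244817734), 89.26844787597656)
```

View pics/w6.png

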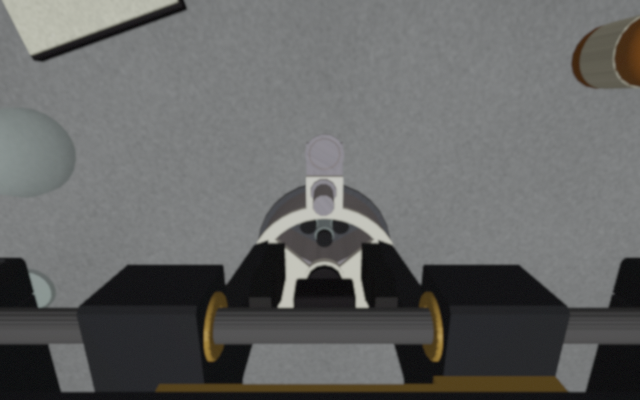

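The pin stands upright in the cover ear (its head is at (323,205)). Its top is at .117 m and its collar top at .081 m, which are the fully home heights. The robot is clear, so I'm handing in.

```bash
python3 -c "
from plant import *
print(finish_job())"
```

```text
the job is handed in; nothing more can be done
None
```

I turned the cover about 67° anticlockwise by its knob so that its ear stands over ear 1, the one with the large disc. I then took the pin from its stand, pushed it down through both ears until the collar seated (about 16 N), let go and rose clear. I handed the job in at about 16 s of the 51 s allowed; it reports no verdict.

- **Pin home:** in the last wrist picture the pin top was at 0.117 m and the collar top at 0.081 m, both as expected for fully home. The pin axis was at (0.631, 0.0755), about 1 mm from where I had measured the hole.
- **Arm clear:** the gripper was open, about 85 mm above the pin, and read no contact force. I did not touch any of the glassware or jars.
- **Disagreements:** the top camera placed things about 2 mm off from the wrist camera and the grip. I went with the wrist camera and the grip. One close-up measurement of the hole was about 1.5 mm off, probably because the pin tip overlapped the hole, so I discarded it.

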